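# Swing the bench magnifier over the parchment strip and light it

### The arm

A 6-joint arm with a two-finger parallel gripper is mounted at the origin on the work surface; the furniture and walls round the work are solid. World frame = base frame: x ahead of the robot, y to its left, z up, the work surface at z = 0. Lengths are in m, angles in rad, forces in N, time in s.
With the tool pointing down it reaches from about 0.425 to 0.95 m from the base axis. Payload 3.5 kg.
Tool frame: the origin (TCP) lies at the very end of the fingers, on their centre line; the grasp point (between the pads) lies ctrl.grip_point_offset behind it (ctrl.grip_point_offset is the distance from the TCP to the grasp point, in m); z points along the fingers, y is the direction in which the jaws open and shut (so a half turn about z gives the same grasp; the last joint's range is limited). The gripper opens to 85 mm and grips with 20 to 120 N. Pads are 22 mm wide; open, the fingers measure 114 mm over their backs; the gripper's body (76 mm by 85 mm) begins 54 mm behind the grasp point. The pads swing forward as they close: fully open they stand 13 mm farther back than shut.
Start: joints at [1.125, 0.286, 1.577, -0, 1.279, -0.15], TCP at [0.197, 0.646, 0.231] pointing down, gripper open.
Joint ranges: [-2.77, 2.77], [-0.9, 2.22], [0.21, 2.48], [-1.53, 4.67], [0.24, 2.81], [-2.84, 2.84]. Speed limits (rad/s): [2.79, 2.79, 3.14, 3.14, 3.14, 3.14].

### API

Orientations are given as a unit quaternion [x, y, z, w].
In Python, from plant import ctrl gives the robot as it stands.
- The arm moves only by the tool servo_tool, never from a script. Its argument "increments" is a list of rows, each a list of 5 numbers: the opening, from 0 (shut) to 1 (fully open), then the shift along the world's x, y, z in units of 40 mm (1.0 is 40 mm), then the turn about the world's z in units of 5 degrees (1.0 is 5 degrees). A call has exactly 10 rows; each row is the pose to reach, as a shift and turn from the pose measured when the call began; what a row does not reach only later rows make up. A row lasts 1/12 s, in which the tool goes at most 41.7 mm and 7.16 degrees, less where a joint would pass 70% of its speed; a pose out of reach is approached as far as the arm can. A call with a gripper value outside its range is refused whole. The fingers move at their own pace and stop on an object; "grip_force" is the grip in N (left out, the last holds). Time passes only in rows, so rows that repeat a pose let the fingers close, or fill a call up. It gives the time, the measured TCP pose, the force and the opening at its end, in the units of the state.
- ctrl.get_state(): the state, without advancing time (a new reading comes with each control period).
- ctrl.read_camera(name): name is "scene" or "top"; returns a dict with "frame" (384x512x3 uint8, red, green, blue), "K" (3x3 intrinsics, pixels), "extrinsics" (4x4, takes a point from camera to world coordinates). Camera axes: x right, y down, z forward; pixel columns grow to the right and rows downward; lengths in m; the calibration is good to about 2 mm. A picture is of the moment at which its call begins. There is no depth.
- ctrl.sign_off(): hands the job in, once; it reports no verdict.
Trained networks look in a picture, given as the dict that the camera call returned (one of the last four; its "shot" number tells which), for a name from the list of things; names that differ only in an ending like _2 or _b are one class to them, and where a whole thing is asked for, a point or a joint stands for the part that bears it (a point fixed in the world has none). Each returns a list of dicts, best first, with "conf" (0 to 1); they miss things now and then, are a little off and sometimes report something else, mostly with a low value. They report only what shows in the picture. A call takes as long as a camera call.
- ctrl.masks_of(picture, query): "region" (384x512 bool, what is visible of it) and "extent" ([left, top, right, bottom] in pixels, round what is visible of it).
- ctrl.landmark_of(picture, query): "centre" ([row, column] in pixels: a listed point, or the origin of a listed thing).
The state is a dict: "time": time; "qpos": joint angles; "dq": joint speeds; "joint_efforts": joint torques, N m; "eef_pos": TCP position; "tcp_rot": TCP orientation; "contact_force": force on the tool from outside, world axes, zero at the start; "wrist_torque": the same for the moment, N m; "opening": opening from 0.0 (shut) to 1.0 (fully open).
Only numpy, scipy, OpenCV 4.12 (cv2) and the standard library are available. Lean on these libraries where they do the work, as an engineer would, in place of code of your own. Each camera call takes 0.05 s, during which the arm holds its last target. There are 200 camera calls.

### The job

Push the arm of the bench magnifier sideways with a fingertip, without pinching it or touching the lens head, until the whole parchment strip lies under the lens. Then press the green lamp button on top of the magnifier's post fully down with a fingertip and let go, leaving the lens over the strip. Leave the strip, the wax block, the loupe and the thread spool where they lie.

Things in the scene. Friction and masses are not known exactly. Their poses are not given: they have to be found in the camera images.
- magnifier_arm (a joint): Swing of the magnifier's arm about its upright post, rad, range -1.3 to 1.3; it grows as the arm turns counter-clockwise seen from above. Stiff hinge: it takes about 0.25 N m (about 3 N at push_point), does not spring back and stays where it is left. A change in this value equals the change of the arm's heading in the world.
- push_point (a point): Point in the middle of the magnifier's arm, 95 mm out from the post's axis, at the centre of the bar. The arm is a straight level white bar 14 mm wide and 20 mm tall, centre 140 mm above the worktop, with free length from 26 mm (grey hub, 50 mm across, 26 mm tall) to 135 mm from the post's axis (lens head begins). Own x axis points along the bar from the post to the lens, z up. Nothing stands over 46 mm high under the bar.
- lens_center (a point): Centre of the magnifier's clear round lens, 111 mm across, in a white ring 130 mm across and 22 mm tall, fixed to the end of the arm, 200 mm from the post's axis, 140 mm above the worktop. The lens head must not be touched.
- button_top (a point): Centre of the top of the green lamp button (30 mm across) when up, 167 mm above the worktop, on the post's axis, which is the axis the arm swings about. Post with round grey foot 140 mm across, fixed to the worktop; black collar 40 mm across ends 9 mm under the button's top.
- lamp_button (a joint): Travel of the lamp button, m: 0 up, 0.006 fully down; pressed straight down, springs back. About 1 N to start, 4 N fully down.
- strip_mid (a point): Centre of the parchment strip, a small cream, gently curved strip 66 x 19 x 9 mm lying loose on the worktop in the lens's path; it lies between 185 and 215 mm from the post's axis. Own x axis along its length.
- wax_mid (a point): Centre of the yellow wax block, 56 x 38 x 20 mm, loose on the worktop in the lens's path; to be left alone.
- eye_loupe_mid (a point): Centre of the black eye loupe, a short tube 41 mm across and 38 mm tall, standing loose on the worktop in the lens's path; to be left alone.
- spool_mid (a point): Centre of the cream thread spool, 34 mm across and 46 mm tall, standing loose beside the magnifier's foot; to be left alone.

How it is judged:
By the outcome, as a careful person would: the job done as asked, in the order asked, and still so for the second after the job is handed in, with the robot touching nothing.
It also fails if it takes over 48 s, if anything falls off the work surface, if the arm or the gripper's body presses on something with over 40 N, if the wrist force passes 120 N, or if a joint passes its speed limit or range.

## Working session

There is one attempt and no reset: what is moved stays moved. The work goes in short steps, Python scripts to look and compute and a tool call to move; the robot and the scene stay as the last step left them, time stands still between calls to the robot, and variables do not carry over. Pictures are saved under pics/ and viewed, about 8 in all and at most 12, crops included, and the job is handed in when it is done.

Besides the shell and the picture viewer there is one more tool, called after ">>>" as name([rows], argument=value, ...), one row to a line, values as JSON. servo_tool: Moves the arm, as the interface text tells. Its arguments: {"type":"object","properties":{"increments":{"type":"array"},"grip_force":{"type":"number"}},"required":["increments"]}

```bash
mkdir -p pics
cat > h.py <<'E'
import numpy as np, cv2
from plant import ctrl
def ray(p,rc,z):
    K=np.array(p["K"]);T=np.array(p["extrinsics"])
    d=T[:3,:3]@np.linalg.solve(K,[rc[1],rc[0],1.]);o=T[:3,3]
    return o+d*(z-o[2])/d[2]
def save(p,n): cv2.imwrite("pics/"+n,cv2.cvtColor(p["frame"],cv2.COLOR_RGB2BGR))
E
python3 - <<'E'
from h import *
np.set_printoptions(precision=4,suppress=True)
print(ctrl.get_state()["eef_pos"],ctrl.get_state()["tcp_rot"],ctrl.grip_point_offset)
Z=dict(push_point=.14,lens_center=.14,button_top=.167,strip_mid=.0045,wax_mid=.01,eye_loupe_mid=.019,spool_mid=.023)
for c in("top","scene"):
    p=ctrl.read_camera(c);save(p,c+"0.png");print(c,np.array(p["extrinsics"])[:3,3])
    for n,z in Z.items():
        for d in ctrl.landmark_of(p,n)[:2]: print(n,np.array(d["centre"]),round(d["conf"],2),ray(p,d["centre"],z))
    for n in("strip_mid",):
        for d in ctrl.masks_of(p,n)[:1]:
            r=np.argwhere(d["region"]);q=np.array([ray(p,x,.0045)[:2] for x in r]);m=q.mean(0);u,s,v=np.linalg.svd(q-m,full_matrices=False)
            t=(q-m)@v.T;print("mask",n,d["conf"],len(r),m,v[0],t.min(0),t.max(0))
E
```

```text
[0.1964 0.6451 0.2299] [ 0.1473  0.9891 -0.0011 -0.0003] 0.0187
top [0.3947 0.0442 0.9757]
push_point [180.3 242.9] 0.94 [0.5321 0.0767 0.14  ]
push_point [220.3 227.1] 0.48 [0.4389 0.1127 0.14  ]
lens_center [219.  228.5] 0.62 [0.4419 0.1095 0.14  ]
lens_center [185. 317.] 0.55 [ 0.5208 -0.0964  0.14  ]
button_top [139.3 249.7] 0.96 [0.6232 0.0605 0.167 ]
button_top [179.  237.2] 0.32 [0.5307 0.0886 0.167 ]
wax_mid [226.3 268.2] 0.5 [0.4297 0.0141 0.01  ]
eye_loupe_mid [185.5 316.6] 0.51 [ 0.5377 -0.1157  0.019 ]
spool_mid [179.2 208.9] 0.74 [0.5544 0.1718 0.023 ]
mask strip_mid 0.5 2546 [0.4447 0.1223] [ 0.4807 -0.8769] [-0.0752 -0.0748] [0.0763 0.0756]
scene [0.0733 0.3105 0.8267]
push_point [194.8 222. ] 0.78 [0.5448 0.0802 0.14  ]
push_point [236.7 187.6] 0.4 [0.4894 0.1946 0.14  ]
lens_center [234.6 234.2] 0.61 [0.4417 0.111  0.14  ]
button_top [158.9 210.3] 0.83 [0.6313 0.0594 0.167 ]
strip_mid [268.  208.8] 0.48 [0.469  0.1687 0.0045]
wax_mid [248.9 268.6] 0.66 [0.4328 0.0246 0.01  ]
eye_loupe_mid [195.8 291. ] 0.59 [ 0.5271 -0.1111  0.019 ]
spool_mid [239.8 186.9] 0.51 [0.5534 0.1802 0.023 ]
spool_mid [156.5 209.5] 0.37 [0.7624 0.002  0.023 ]
```

Run:
```python
import cv2,numpy as np
a=cv2.imread("pics/top0.png")[100:290,130:380];b=cv2.imread("pics/scene0.png")[130:320,130:380]
cv2.imwrite("pics/both0.png",np.vstack([cv2.resize(x,(750,570))[:,:][:570] for x in (a,)]))
cv2.imwrite("pics/both1.png",cv2.resize(b,(750,570)))
```

```text
(no output)
```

View pics/both0.png

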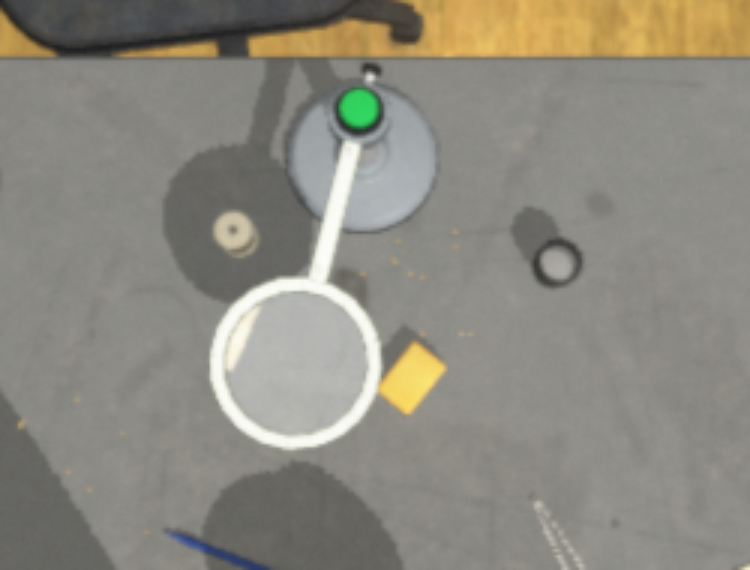

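View pics/both1.png

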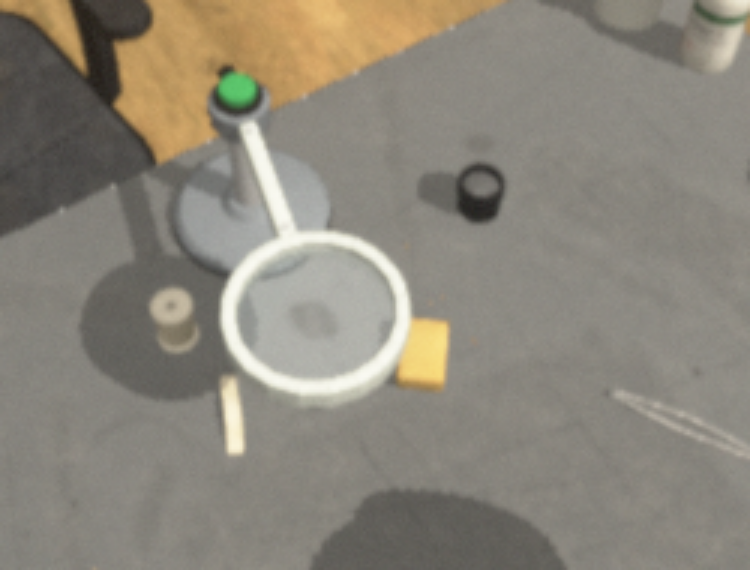

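The strip shows clear of the ring in the scene view (crop rows 378–453, cols 228–236). It lies on the lens's +y side, so the arm must turn clockwise, pushed from its −y side. I'll refine the geometry using colour blobs.

```bash
cat >> h.py <<'E'
def line(p,rc):
    K=np.array(p["K"]);T=np.array(p["extrinsics"]);d=T[:3,:3]@np.linalg.solve(K,[rc[1],rc[0],1.])
    return T[:3,3],d/np.linalg.norm(d)
def tri(ls):
    A=sum(np.eye(3)-np.outer(d,d) for o,d in ls);b=sum((np.eye(3)-np.outer(d,d))@o for o,d in ls)
    return np.linalg.solve(A,b)
def green(p):
    h=cv2.cvtColor(p["frame"],cv2.COLOR_RGB2HSV);m=cv2.inRange(h,(50,120,60),(85,255,255))
    n,l,s,c=cv2.connectedComponentsWithStats(m);i=1+s[1:,4].argmax();return c[i][::-1],s[i,4]
def ring(p,box):
    r0,r1,c0,c1=box;f=p["frame"][r0:r1,c0:c1].astype(int)
    m=((f.min(2)>185)&(f.max(2)-f.min(2)<35)).astype(np.uint8)
    m=cv2.morphologyEx(m,cv2.MORPH_CLOSE,np.ones((2,2)))
    cs,_=cv2.findContours(m,cv2.RETR_CCOMP,cv2.CHAIN_APPROX_NONE)
    cs=[c for c in cs if len(c)>60]
    return [((e:=cv2.fitEllipse(c))[0][1]+r0,e[0][0]+c0,e[1]) for c in cs]
E
python3 - <<'E'
from h import *
np.set_printoptions(precision=4,suppress=True)
L=[]
for c,box,foot in(("top",(180,260,190,270),None),("scene",(200,275,195,275),None)):
    p=ctrl.read_camera(c);g,a=green(p);L.append(line(p,g));print(c,"green",g,a,ray(p,g,.167))
    for e in ring(p,box): print(" ring",e,ray(p,e[:2],.151),ray(p,e[:2],.14))
    if c=="scene":
        for e in((256,206.0),(281,208.7)): print(" strip end",ray(p,e,.0045))
        f=p["frame"][250:290,195:220].astype(int);m=(f.min(2)>150)&(f[...,0]-f[...,2]>15)
        r=np.argwhere(m)+[250,195];q=np.array([ray(p,x,.007)[:2] for x in r]);print(" strip",len(r),q.mean(0),np.linalg.svd(q-q.mean(0))[2][0],np.ptp(q,axis=0))
    for fp in [((152.3,250.7),.01)] if c=="top" else [((199,214.3),.01)]: print(" foot",ray(p,*fp))
print("tri",tri(L))
E
```

```text
top green [135.7417 249.2715] 151 [0.6316 0.0615 0.167 ]
 ring (219.16223526000977, 229.73627090454102, (54.03458786010742, 65.37353515625)) [0.4409 0.1058 0.151 ] [0.4415 0.1067 0.14  ]
 ring (222.12970733642578, 230.3198471069336, (44.80231857299805, 50.364322662353516)) [0.4342 0.1044 0.151 ] [0.4347 0.1052 0.14  ]
 foot [0.631  0.0608 0.01  ]
scene green [159.618  208.5843] 89 [0.6315 0.0639 0.167 ]
 ring (233.7119026184082, 235.47974014282227, (57.34591293334961, 62.760833740234375)) [0.4362 0.1109 0.151 ] [0.4421 0.1077 0.14  ]
 ring (234.4172592163086, 236.22561264038086, (45.51997756958008, 54.244632720947266)) [0.4339 0.1105 0.151 ] [0.4398 0.1073 0.14  ]
 strip end [0.5001 0.1591 0.0045]
 strip end [0.4407 0.1846 0.0045]
 strip 160 [0.4688 0.1713] [-0.8571  0.5152] [0.0698 0.054 ]
 foot [0.6331 0.0607 0.01  ]
tri [0.6329 0.0622 0.1645]
```

>>> servo_tool([
  [0, 0.3, -0.5, 0, 0],
  [0, 0.75, -1.4, 0, 0],
  [0, 1.2, -2.25, 0, 0],
  [0, 1.65, -3.1, 0, 0],
  [0, 2.1, -3.95, 0, 0],
  [0, 2.55, -4.8, 0, 0],
  [0, 3.0, -5.65, 0, 0],
  [0, 3.45, -6.5, 0, 0],
  [0, 3.9, -7.35, 0, 0],
  [0, 4.35, -8.2, 0, 0],
], grip_force=20)

```text
time: 1.83
eef_pos: [0.3712, 0.3161, 0.2317]
tcp_rot: [0.147, 0.989, 0.0, 0.0]
contact_force: [-0.3, 0.6, 0.4]
opening: -0.0
```

>>> servo_tool([
  [0, 0.45, -0.85, 0, 0],
  [0, 0.95, -1.7, 0, 0],
  [0, 1.4, -2.55, 0, 0],
  [0, 1.85, -3.4, 0, 0],
  [0, 2.3, -4.25, 0, 0],
  [0, 2.75, -5.1, 0, 0],
  [0, 3.2, -5.95, 0, 0],
  [0, 3.6, -6.7, 0, 0],
  [0, 3.87, -7.15, 0, 0],
  [0, 3.87, -7.15, 0, 0],
])

```text
time: 2.67
eef_pos: [0.5278, 0.0265, 0.232]
tcp_rot: [0.149, 0.989, -0.0, 0.001]
contact_force: [-0.7, 0.0, -0.1]
opening: -0.001
```

>>> servo_tool([
  [0, 0, 0, -0.4, 0.2],
  [0, 0, 0, -0.9, 0.4],
  [0, 0, 0, -1.4, 0.7],
  [0, 0, 0, -1.9, 0.7],
  [0, 0, 0, -2.4, 0.7],
  [0, 0, 0, -2.65, 0.7],
  [0, 0, 0, -2.75, 0.7],
  [0, 0.05, 0.2, -2.75, 0.7],
  [0, 0.1, 0.4, -2.75, 0.7],
  [0, 0.1, 0.4, -2.75, 0.7],
])

```text
time: 3.5
eef_pos: [0.5331, 0.0439, 0.1237]
tcp_rot: [0.119, 0.993, 0.0, 0.003]
contact_force: [0.6, 1.2, -0.1]
opening: 0.001
```

Run:
```python
from h import *
p=ctrl.read_camera("scene");q=ctrl.read_camera("top");s=ctrl.get_state();print(s["eef_pos"],s["contact_force"],s["opening"])
a=cv2.resize(p["frame"][120:320,130:330],(400,400));b=cv2.resize(q["frame"][90:290,150:350],(400,400))
save({"frame":np.hstack([a,b])},"s1.png")
```

```text
[0.53275886 0.04303047 0.12341973] [0.38641631 0.34971845 0.72179549] 0.00044349227218685246
```

View pics/s1.png

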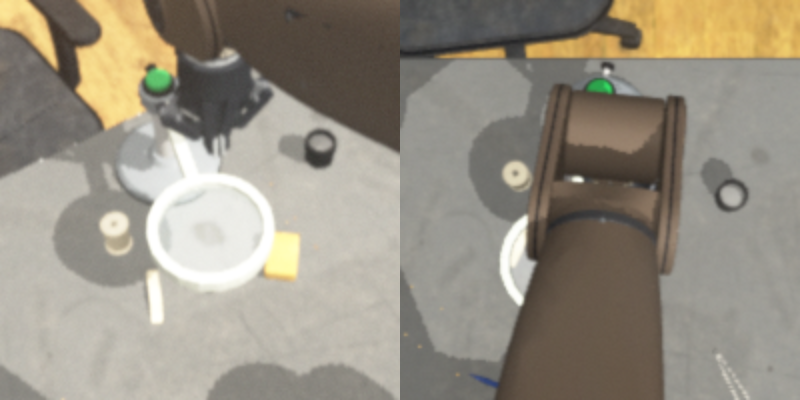

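>>> servo_tool([
  [0, 0, 0.1, 0.2, 0],
  [0, 0.02, 0.3, 0.22, 0],
  [0, 0.03, 0.42, 0.22, 0],
  [0, 0.03, 0.52, 0.22, -0.2],
  [0, 0.04, 0.62, 0.22, -0.5],
  [0, 0.05, 0.72, 0.22, -1.0],
  [0, 0.06, 0.82, 0.22, -1.5],
  [0, 0.08, 0.92, 0.22, -2.0],
  [0, 0.1, 1.02, 0.22, -2.5],
  [0, 0.11, 1.1, 0.22, -2.9],
])

```text
time: 4.43
eef_pos: [0.5375, 0.0868, 0.1329]
tcp_rot: [0.244, 0.97, -0.001, 0.003]
contact_force: [0.2, -3.5, 0.1]
opening: -0.001
```

Run:
```python
from h import *
p=ctrl.read_camera("scene");s=ctrl.get_state();print(s["eef_pos"],s["contact_force"])
for e in ring(p,(195,290,170,275)): print(e,ray(p,e[:2],.14))
print(ctrl.landmark_of(p,"lens_center")[:1])
save({"frame":cv2.resize(p["frame"][120:320,130:330],(600,600))},"s2.png")
```

```text
[0.5375989  0.08738601 0.13284113] [-0.21959916 -1.34545002  0.81562008]
(234.65625381469727, 214.6235809326172, (63.93220138549805, 83.70604705810547)) [0.46348447 0.1452084  0.14      ]
[{'centre': [239.3, 210.7], 'conf': 0.94}]
```

View pics/s2.png

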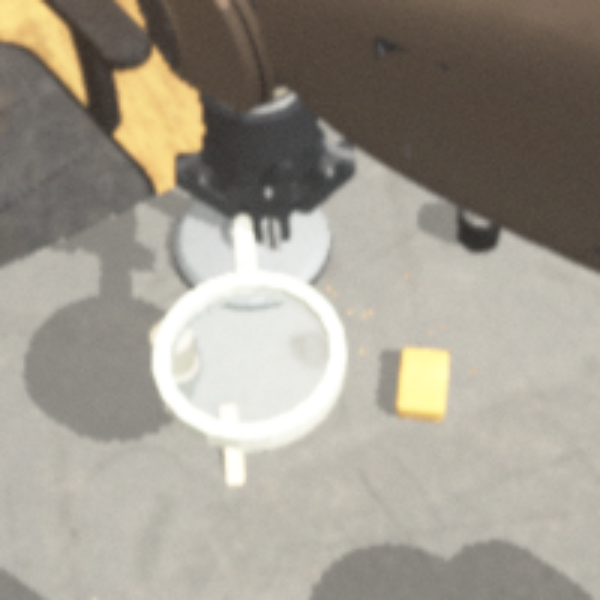

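Run:
```python
from h import *
p=ctrl.read_camera("scene");c=np.array([.6315,.0615])
for rc,z in(((237,213.5),.151),((239.3,210.7),.14)):
    v=ray(p,rc,z)[:2]-c;print(v+c,np.hypot(*v),np.degrees(np.arctan2(v[1],v[0])))
q=ctrl.masks_of(p,"lens_center")[0];print(q["conf"],q["extent"])
```

```text
[0.4536532  0.15250225] 0.1997771129829215 152.90167428168027
[0.4581882  0.15745804] 0.1981033225724978 151.02789100771116
0.81 [178.1, 210.6, 241.9, 269.8]
```

>>> servo_tool([
  [0, 0.02, 0.08, 0, -0.4],
  [0, 0.05, 0.16, 0, -0.8],
  [0, 0.08, 0.23, 0, -1.2],
  [0, 0.08, 0.23, 0, -1.2],
  [0, 0.08, 0.23, 0, -1.2],
  [0, -0.1, -0.05, 0, -1.2],
  [0, -0.4, -0.5, 0, -1.2],
  [0, -0.6, -0.8, 0.3, -1.2],
  [0, -0.6, -0.8, 1.1, -1.2],
  [0, -0.6, -0.8, 1.9, -1.2],
])

```text
time: 5.47
eef_pos: [0.5108, 0.0544, 0.2069]
tcp_rot: [0.293, 0.956, -0.001, -0.0]
contact_force: [1.5, -0.5, -0.1]
opening: -0.002
```

Run:
```python
from h import *
p=ctrl.read_camera("scene");s=ctrl.get_state();print(s["eef_pos"],s["contact_force"])
c=np.array([.6315,.0615])
for d in ctrl.landmark_of(p,"lens_center")[:2]:
    v=ray(p,d["centre"],.14)[:2]-c;print(d,v+c,np.hypot(*v),np.degrees(np.arctan2(v[1],v[0])))
print([ (d["conf"],d["extent"]) for d in ctrl.masks_of(p,"lens_center")[:1]])
for d in ctrl.landmark_of(p,"strip_mid")[:1]: print(d,ray(p,d["centre"],.0045))
save({"frame":cv2.resize(p["frame"][140:300,120:320],(750,600))},"s3.png")
```

```text
[0.51565881 0.05433893 0.21620104] [3.06143536 0.72580275 5.03598328]
{'centre': [239.1, 201.8], 'conf': 0.82} [0.46848326 0.17261754] 0.19728548818815805 145.72037959414664
[(0.8, [172.5, 210.7, 236.0, 273.3])]
{'centre': [269.4, 207.9], 'conf': 0.43} [0.46705617 0.1721709  0.0045    ]
```

View pics/s3.png

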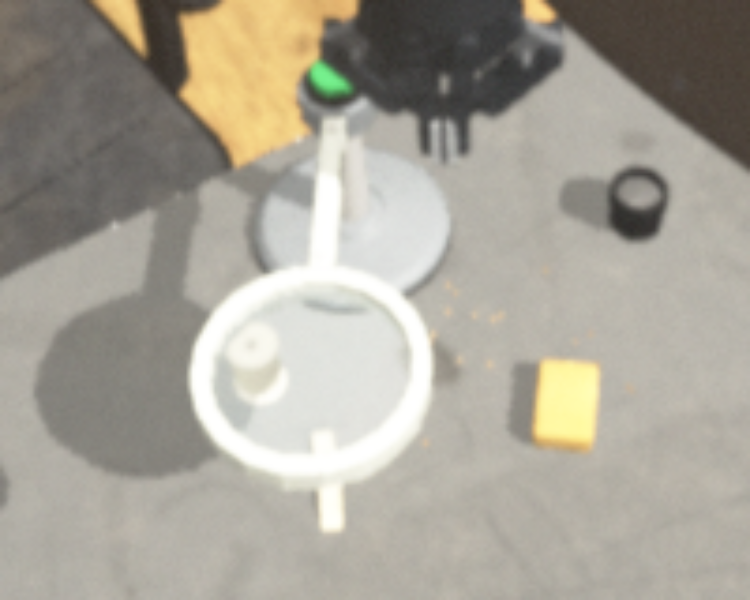

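>>> servo_tool([
  [0, 0.6, 0.04, 0, 0],
  [0, 1.3, 0.08, 0, 0],
  [0, 2.0, 0.12, 0, 0],
  [0, 2.6, 0.16, 0, 0],
  [0, 2.9, 0.18, 0, 0],
  [0, 2.9, 0.18, -0.2, 0],
  [0, 2.9, 0.18, -0.5, 0],
  [0, 2.9, 0.18, -0.8, 0],
  [0, 2.9, 0.18, -0.9, 0],
  [0, 2.9, 0.18, -0.9, 0],
])

```text
time: 6.5
eef_pos: [0.6268, 0.0621, 0.1701]
tcp_rot: [0.293, 0.956, -0.001, 0.001]
contact_force: [-0.4, -0.1, -0.4]
opening: 0.001
```

Run:
```python
from h import *
p=ctrl.read_camera("scene");s=ctrl.get_state();print(s["eef_pos"],s["contact_force"])
save({"frame":cv2.resize(p["frame"][100:220,150:310],(800,600))},"s4.png")
```

```text
[0.62781498 0.06210257 0.17170355] [ 0.46947161 -0.16139206  0.42880906]
```

View pics/s4.png

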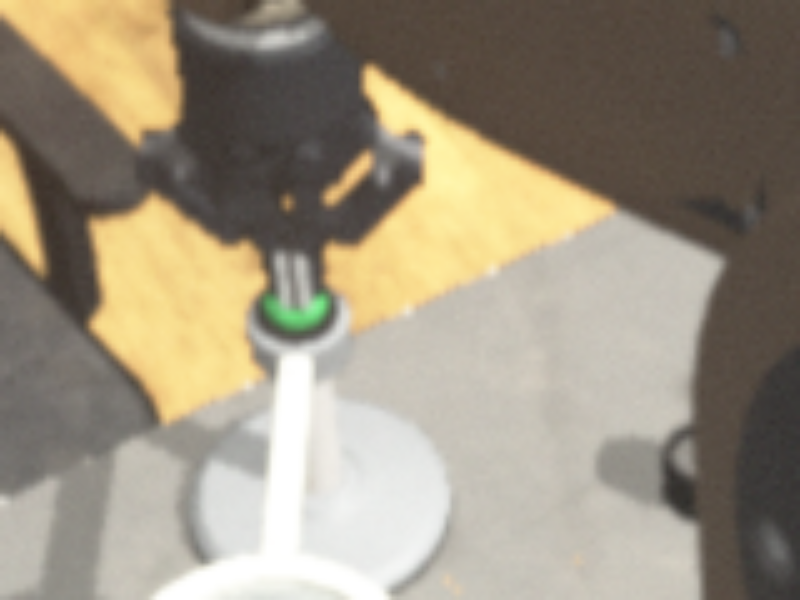

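>>> servo_tool([
  [0, 0.08, 0, -0.05, 0],
  [0, 0.08, 0, -0.1, 0],
  [0, 0.08, 0, -0.15, 0],
  [0, 0.08, 0, -0.2, 0],
  [0, 0.08, 0, -0.24, 0],
  [0, 0.08, 0, -0.28, 0],
  [0, 0.08, 0, -0.3, 0],
  [0, 0.08, 0, -0.32, 0],
  [0, 0.08, 0, -0.32, 0],
  [0, 0.08, 0, -0.32, 0],
])

```text
time: 7.38
eef_pos: [0.6314, 0.0621, 0.161]
tcp_rot: [0.293, 0.956, -0.0, 0.003]
contact_force: [-2.7, -0.8, 6.9]
opening: 0.0
```

>>> servo_tool([
  [0, 0, 0, -0.05, 0],
  [0, 0, 0, -0.1, 0],
  [0, 0, 0, -0.12, 0],
  [0, 0, 0, -0.12, 0],
  [0, 0, 0, -0.12, 0],
  [0, 0, 0, -0.12, 0],
  [0, 0, 0, -0.12, 0],
  [0, 0, 0, -0.12, 0],
  [0, 0, 0, -0.12, 0],
  [0, 0, 0, -0.12, 0],
])

```text
time: 8.22
eef_pos: [0.6315, 0.0621, 0.1608]
tcp_rot: [0.292, 0.956, -0.001, 0.003]
contact_force: [-8.1, -0.4, 16.7]
opening: 0.0
```

>>> servo_tool([
  [0, 0, 0, 0.2, 0],
  [0, 0, 0, 0.6, 0],
  [0, 0, 0, 1.3, 0],
  [0, 0, 0, 2.0, 0],
  [0, -0.1, -0.7, 2.2, 0],
  [0, -0.3, -1.6, 2.2, 0],
  [0, -0.5, -2.5, 2.2, 0],
  [0, -0.7, -3.4, 2.2, 0],
  [0, -0.9, -4.3, 2.2, 0],
  [0, -1.2, -5.2, 2.2, 0],
])

```text
time: 9.05
eef_pos: [0.5831, -0.1474, 0.2484]
tcp_rot: [0.292, 0.956, -0.001, 0.003]
contact_force: [0.2, -0.4, 0.3]
opening: -0.001
```

>>> servo_tool([
  [0, -0.3, -0.8, 0, 0],
  [0, -0.6, -1.6, 0, 0],
  [0, -0.9, -2.4, 0, 0],
  [0, -1.2, -3.2, 0, 0],
  [0, -1.4, -3.8, 0, 0],
  [0, -1.5, -4.0, 0, 0],
  [0, -1.5, -4.0, 0, 0],
  [0, -1.5, -4.0, 0, 0],
  [0, -1.5, -4.0, 0, 0],
  [0, -1.5, -4.0, 0, 0],
])

```text
time: 9.88
eef_pos: [0.5237, -0.3058, 0.2483]
tcp_rot: [0.291, 0.957, -0.0, 0.003]
contact_force: [0.4, -0.4, -0.1]
opening: -0.003
```

Run:
```python
from h import *
s=ctrl.get_state();print(s["time"],s["eef_pos"],s["contact_force"])
p=ctrl.read_camera("top");q=ctrl.read_camera("scene")
for n,z in(("lens_center",.14),("strip_mid",.0045),("wax_mid",.01),("eye_loupe_mid",.019),("spool_mid",.023)):
  for x in(p,q):
    for d in ctrl.landmark_of(x,n)[:1]: print(n,d["conf"],ray(x,d["centre"],z))
for x in(p,q): print("green",ray(x,green(x)[0],.167))
a=cv2.resize(q["frame"][120:320,130:330],(400,400));b=cv2.resize(p["frame"][90:290,150:350],(400,400))
save({"frame":np.hstack([a,b])},"s5.png")
```

```text
9.8833 [ 0.52371266 -0.30584547  0.24832984] [ 0.39582323 -0.40179195 -0.05113839]
lens_center 0.84 [0.46693305 0.17137634 0.14      ]
lens_center 0.58 [0.46588558 0.17425199 0.14      ]
strip_mid 0.51 [0.47127583 0.17356466 0.0045    ]
wax_mid 0.64 [0.4334214  0.01943795 0.01      ]
wax_mid 0.77 [0.43769482 0.01800655 0.01      ]
eye_loupe_mid 0.7 [ 0.53528441 -0.11777128  0.019     ]
eye_loupe_mid 0.75 [ 0.53285783 -0.09976308  0.019     ]
spool_mid 0.53 [0.55363137 0.17316087 0.023     ]
green [0.63135148 0.06160286 0.167     ]
green [0.62960811 0.06238703 0.167     ]
```

View pics/s5.png

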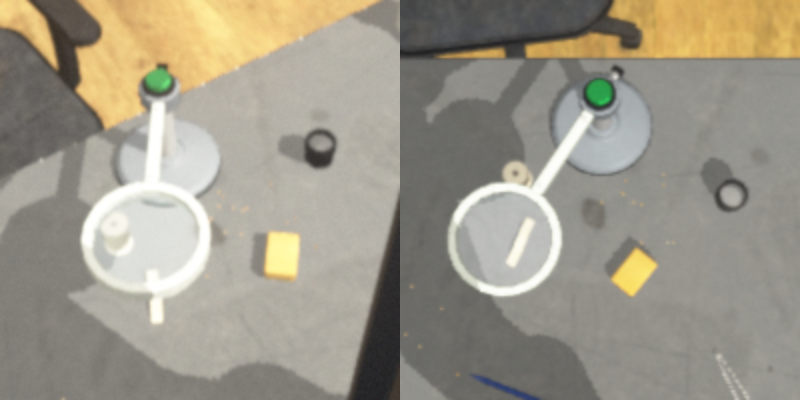

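The last picture shows the ring in the top view at about (503, 238) with the whole strip (cols 506–535, rows 218–268) inside it. The button is up, and the wax, loupe and spool have not moved. Lens and strip centres agree to about 5 mm, against roughly 20 mm of room.

```bash
python3 -c "
from plant import ctrl
print(ctrl.sign_off())"
```

```text
the job is handed in; nothing more can be done
None
```

The job is done and handed in at about 10 s. I pushed the magnifier arm clockwise about 21° with the shut fingertips on its bar, so the lens now sits over the strip. I then pressed the lamp button to its stop, let go and moved the arm clear.

- **Lens over strip:** in the last pictures the lens centre measured about (0.467, 0.172) and the strip about (0.470, 0.173). They agree to about 5 mm, against roughly 20 mm of room, and the top view shows the whole strip inside the ring.
- **Button:** the fingertip stopped at z = 0.161, which is the full 6 mm of travel. The force rose to about 17 N with no further movement, and the button was up again after release.
- **Other things:** the strip, wax block, loupe and spool look unmoved. Their network positions repeat to within about 1 cm, apart from the following disagreements.
- **Disagreements:**
  - The two cameras differed by 18 mm in y on the loupe at the end. Each one's own before and after readings shifted by no more than about 13 mm, and the tool never went near it.
  - The first network reading of the button was 8 mm off the colour measurement. I used the colour measurement.
  - The button looks darker green after the press. I could not tell whether that is a shadow or the lamp state.

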